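# Get the rotor hub out from behind the tall parts

## Robot

A 6-joint arm with a two-finger parallel gripper is mounted at the origin on the work surface. World frame = base frame: x ahead of the robot, y to its left, z up, the work surface at z = 0. Lengths are in m, angles in rad, forces in N, time in s.
With the tool pointing down it reaches from about 0.35 to 0.775 m from the base axis. Payload 7.3 kg.
Tool frame: the origin (TCP) lies on the mounting face of the last link; the fingertips stand 178 mm ahead of it and the grasp point (between the pads) lies 159 mm ahead of it (robot.grip_depth is the distance from the TCP to the grasp point, in m); z points along the fingers, y is the line along which they close (so a half turn about z gives the same grasp; the last joint's range is limited). The gripper opens to 92 mm and grips with 3 to 60 N. Pads are 19 mm wide; open, the fingers measure 130 mm over their backs; the gripper's body (75 mm by 190 mm) begins 47 mm behind the grasp point.
Start: joints at [-1.383, 0.342, 1.524, -0, 1.275, -0.146], TCP at [0.172, -0.496, 0.405] pointing down, gripper open.
Joint ranges: [-2.53, 2.53], [-0.77, 2.02], [0.04, 2.7], [-1, 4.14], [0.28, 2.66], [-3.11, 3.11]. Speed limits (rad/s): [2.57, 2.57, 3.14, 3.14, 3.14, 3.14].

## Interface

Orientations are given as [roll, pitch, yaw] about the fixed x, y, z axes, in that order (R = Rz(yaw) Ry(pitch) Rx(roll)).
In Python, from cell import observe, cams, robot, models gives the robot as it stands.
- The arm moves only by the shell command python3 -m jog 'ROWS' [FORCE]. ROWS is JSON, a list of rows, each a list of 3 entries, a list of its own where there are three numbers: the shift along the tool's x, y, z each as a share of 0.4 m, from -1 to 1, then the turn about the tool's z as a share of pi rad, from -1 to 1, then the closure, from 0 (fully open) to 1 (shut). In form: [[[x, y, z], turn, jaw], ...]. A call has 1 to 12 rows; each row is the pose to reach, as a shift and turn from the pose commanded when the call began, along the tool's axes at that moment, turning the shorter way round; what a row does not reach only later rows make up. A row lasts 1/8 s, in which the tool goes at most 62.5 mm and 10.7 degrees, less where a joint would pass 70% of its speed; a pose out of reach is approached as far as the arm can. A call with a number of a shift or a turn outside -1 to 1 is refused whole. A call with a gripper value outside its range is refused whole. The fingers move at their own pace and stop on an object; FORCE is the grip in N (left out, the last holds). Time passes only in rows, so rows that repeat a pose let the fingers close. It gives the time, the measured TCP pose, the force, the opening and the grip force at its end, in the units of the state.
- observe(): the state, without advancing time (a new reading comes with each control period).
- cams.read_camera(name): name is "scene" or "top"; returns the picture (480x640x3 uint8, red, green, blue); there is no depth.
- cams.camera_model(name): a dict with "camera_matrix" (3x3 intrinsics, pixels), "pose" (4x4, takes a point from camera to world coordinates). Camera axes: x right, y down, z forward; pixel columns grow to the right and rows downward; lengths in m; the calibration is good to about 2 mm. A picture is of the moment at which its call begins. camera_model takes no time and is no camera call.
- robot.hand_in(): hands the job in; it is judged then, once.
Trained networks look in the newest picture that a camera, given by its name, has taken for a name from the list of things; names that differ only in an ending like _2 or _b are one class to them, and where a whole thing is asked for, a point or a joint stands for the part that bears it (a point fixed in the world has none). Each returns a list of dicts, best first, with "confidence" (0 to 1); they miss things now and then, are a little off and sometimes report something else, mostly with a low value. They report only what shows in the picture. A call takes as long as a camera call. They do not tell look-alikes from the thing itself.
- models.find_in(target, camera): "position" ([x, y, z] in m, in world coordinates, good to about 4 mm: the middle of the surface that is visible of it).
- models.pinpoint(target, camera): "position" ([x, y, z] in m, in world coordinates, good to about 4 mm: a listed point, or the origin of a listed thing).
The state is a dict: "time": time; "qpos": joint angles; "qvel": joint speeds; "joint_efforts": joint torques, N m; "tool_pos": TCP position; "tool_rot": TCP orientation; "contact_force": force on the tool from outside, world axes, zero at the start; "torque": the same for the moment, N m; "opening": finger opening in m; "grip_force": force on a finger pad.
Only numpy, scipy, OpenCV 4.12 (cv2) and the standard library are available. Lean on these libraries where they do the work, as an engineer would, in place of code of your own. Each camera call takes 0.05 s, during which the arm holds its last target. There are 200 camera calls.

## Task

The rotor hub (the low metal cylinder with a short shaft) is at the back of the grey parts bay, behind three tall things: an aluminium tube, a white bottle and a black battery pack. Stand all three upright on the black rubber mat, then set the hub flat inside the raised ring of the round assembly stand; only then put each of the three back upright in the bay on the very spot it came from. Do not knock anything over, and leave the steel collar, the screwdriver and the meter where they are.

Things in the scene. Friction and masses are not known exactly. Their poses are not given: they have to be found in the camera images.
- bay: Parts bay, fixed: grey metal plate 170 (x) x 240 (y) mm, 4 mm thick, with a 14 mm high rim at the back (+x) and both ends, open towards the robot. Origin: centre of its underside. Things stand on the plate: the three tall ones in a front row at about x = -30 mm, y = -75, 0, 75 mm (any order), hub and collar in a rear row at about x = 30, y = -45, 45 mm (either order).
- mat: Side area: black rubber mat 180 x 180 mm, 5 mm thick, fixed to the table to the left or the right of the bay. Origin: centre of its underside, sides along x and y.
- stand: Assembly stand, fixed, on the other side of the bay from the mat: black disc of diameter 130 mm, 12 mm high; on it a concentric aluminium ring of outer diameter 90, inner diameter 74, 4 mm high. Origin: centre of the underside. The hub belongs inside the ring, its underside 12 mm above the origin.
- tube: Tall open aluminium tube, outer diameter 56, inner diameter 44, height 120 mm, about 0.3 kg, standing upright. Origin: centre of the underside, z along its axis.
- bottle: Tall white closed bottle, body diameter 44 mm, straight up to 106 mm, then a shoulder and a grey cap of diameter 24 up to 135 mm; about 0.25 kg, upright. Origin: centre of the underside, z up.
- pack: Tall black battery pack, a square block 46 x 46 x 110 mm with two thin grey bands, about 0.4 kg, upright. Origin: centre of the underside; x and y are normal to its side faces, z up.
- hub: Rotor hub, the thing to fetch: low aluminium cylinder, diameter 54, height 36 mm, with two dark bands, six small bolts and a steel shaft stub (diameter 14 mm, to 52 mm height) on top; about 0.35 kg. Origin: centre of the underside, z up.
- collar: Bystander, leave alone: plain steel ring, outer diameter 42, inner diameter 24, height 20 mm, beside the hub in the bay's rear row. Origin: centre of the underside.
- screwdriver: Bystander, leave alone: screwdriver lying on the table in front of the bay, about 0.2 m long, its length along its own x. Origin: on the table about under its middle.
- meter: Bystander, leave alone: yellow hand meter 80 x 150 x 35 mm lying behind the bay. Origin: centre of the underside.
There are look-alikes about, which are no part of the job. What is shaped like the pack but orange is not meant. What is shaped like the bottle but purple is not meant.

How it is judged:
On the way, in this order (a step that is already met when the one before it is completed fails the run):
1. the tube, the bottle and the pack all stand released and upright on the mat, the hub still in its place in the bay (linear speed of each of tube, bottle, pack below 0.02 m/s and angle between each of tube, bottle, pack's own z axis and vertical below 0.1 rad and x of tube in the frame of mat between -0.08 and 0.08 m and y of tube in the frame of mat between -0.08 and 0.08 m and z of each of tube, bottle, pack in the frame of mat below 0.009 m and contact force between each of tube, bottle, pack and the fingers below 0.3 N and x of bottle in the frame of mat between -0.08 and 0.08 m and y of bottle in the frame of mat between -0.08 and 0.08 m and x of pack in the frame of mat between -0.08 and 0.08 m and y of pack in the frame of mat between -0.08 and 0.08 m and distance of hub from where it was at the start of the episode below 0.03 m), for 0.2 s.
2. the hub stands released and flat inside the stand's ring, the three tall things still on the mat (linear speed of each of hub, tube, bottle, pack below 0.02 m/s and angle between each of hub, tube, bottle, pack's own z axis and vertical below 0.1 rad and horizontal distance between hub and stand below 0.012 m and z of hub in the frame of stand below 0.015 m and contact force between each of hub, tube, bottle, pack and the fingers below 0.3 N and x of tube in the frame of mat between -0.08 and 0.08 m and y of tube in the frame of mat between -0.08 and 0.08 m and z of each of tube, bottle, pack in the frame of mat below 0.009 m and x of bottle in the frame of mat between -0.08 and 0.08 m and y of bottle in the frame of mat between -0.08 and 0.08 m and x of pack in the frame of mat between -0.08 and 0.08 m and y of pack in the frame of mat between -0.08 and 0.08 m), for 0.2 s.
At the end, for the whole second after the job is handed in: The hub stands released, upright and at rest inside the stand's ring (within 12 mm of its centre, flat on the disc); the tube, the bottle and the pack stand released, upright and at rest in the bay, each within 15 mm of where it stood at the start (linear speed of each of hub, tube, bottle, pack below 0.02 m/s and angle between each of hub, tube, bottle, pack's own z axis and vertical below 0.1 rad and horizontal distance between hub and stand below 0.012 m and z of hub in the frame of stand below 0.015 m and contact force between each of hub, tube, bottle, pack and the fingers below 0.3 N and distance of each of tube, bottle, pack from where it was at the start of the episode below 0.015 m); the robot touches nothing.
It fails at once if the tube, the bottle, the pack or the hub is tipped over (angle between any of tube, bottle, pack, hub's own z axis and vertical above 0.6 rad).
It fails at once if the collar is moved more than 30 mm from its place (distance of collar from where it was at the start of the episode above 0.03 m).
It fails at once if the screwdriver is moved more than 30 mm from its place (distance of screwdriver from where it was at the start of the episode above 0.03 m).
It fails at once if the meter is moved more than 30 mm from its place (distance of meter from where it was at the start of the episode above 0.03 m).
It also fails if it takes over 141 s, if anything falls off the work surface, if the arm or the gripper's body presses on something with over 40 N, if the wrist force passes 120 N, or if a joint passes its speed limit or range.

## Working session

There is one attempt and no reset: what is moved stays moved. The work goes in short steps, Python scripts to look and compute and a shell command to move; the robot and the scene stay as the last step left them, time stands still between calls to the robot, and variables do not carry over. Pictures are saved under pics/ and viewed, at most 14 in all, crops included, and the job is handed in when it is done.

```bash
ls; mkdir -p pics
cat > m.py <<'E'
from cell import observe,cams,robot,models
import cv2
def pic(n,f):
    im=cams.read_camera(n); cv2.imwrite('pics/'+f,cv2.cvtColor(im,cv2.COLOR_RGB2BGR)); return im
E
python3 - <<'E'
from m import *
import numpy as np
np.set_printoptions(precision=4,suppress=True)
pic('top','t0.png');pic('scene','s0.png')
for n in 'bay mat stand tube bottle pack hub collar screwdriver meter'.split():
  for c in ('top','scene'):
    print(n,c,[(np.round(d['position'],4).tolist(),round(d['confidence'],2)) for d in models.pinpoint(n,c)])
s=observe();print(s)
for c in ('top','scene'): print(cams.camera_model(c))
E
```

```text
pics
bay top [([0.596, 0.0103, 0.0005], 0.9)]
bay scene [([0.5991, 0.0088, -0.0039], 0.68)]
mat top [([0.4947, 0.2737, 0.0026], 0.77)]
mat scene [([0.4915, 0.2763, -0.0004], 0.98)]
stand top [([0.4979, -0.3176, -0.002], 0.95)]
stand scene [([0.4979, -0.3152, 0.0009], 0.98)]
tube top [([0.5692, 0.0896, 0.0067], 0.9)]
tube scene [([0.5714, 0.0856, 0.0035], 0.79)]
bottle top [([0.8335, -0.1985, 0.0011], 0.81), ([0.5617, -0.0609, 0.0029], 0.55)]
bottle scene [([0.8351, -0.1978, 0.0031], 0.98), ([0.5609, -0.0656, 0.008], 0.92), ([0.5704, 0.0864, 0.0036], 0.24)]
pack top [([0.5466, -0.1824, -0.001], 0.87), ([0.6831, 0.2248, 0.0007], 0.85), ([0.5668, 0.0126, 0.0026], 0.61)]
pack scene [([0.5658, 0.0131, 0.0085], 0.74), ([0.5437, -0.1832, -0.0009], 0.72), ([0.6897, 0.22, 0.0004], 0.6)]
hub top [([0.629, 0.0449, 0.0099], 0.58)]
hub scene [([0.6279, 0.0518, 0.0019], 0.56), ([0.5742, 0.0865, 0.0015], 0.51)]
collar top [([0.6202, -0.0355, 0.0047], 0.88)]
collar scene [([0.62, -0.0415, 0.0064], 0.54)]
screwdriver top [([0.3997, -0.0082, 0.0012], 0.65)]
screwdriver scene [([0.396, -0.0132, 0.0025]
[... 573 characters left out ...]
p_force': 0.0, 'opening': 0.09144243829896513}
{'camera_matrix': array([[542.8263,   0.    , 318.8817],
       [  0.    , 542.8263, 235.7133],
       [  0.    ,   0.    ,   1.    ]]), 'pose': array([[-0.0197, -0.9973,  0.0707,  0.5263],
       [-0.9996,  0.021 ,  0.0182, -0.0027],
       [-0.0196, -0.0703, -0.9973,  0.9507],
       [ 0.    ,  0.    ,  0.    ,  1.    ]])}
{'camera_matrix': array([[486.4237,   0.    , 321.341 ],
       [  0.    , 486.4237, 241.3344],
       [  0.    ,   0.    ,   1.    ]]), 'pose': array([[ 0.2411,  0.7905, -0.5631,  1.1343],
       [ 0.9705, -0.1951,  0.1417, -0.1226],
       [ 0.0021, -0.5806, -0.8142,  0.7794],
       [ 0.    ,  0.    ,  0.    ,  1.    ]])}
```

View pics/t0.png

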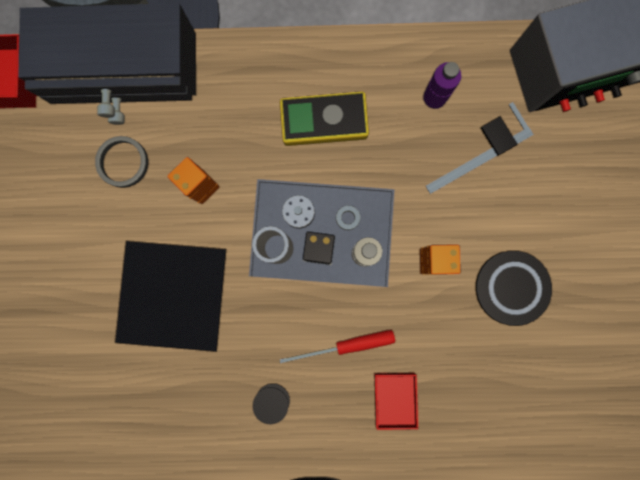

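View pics/s0.png

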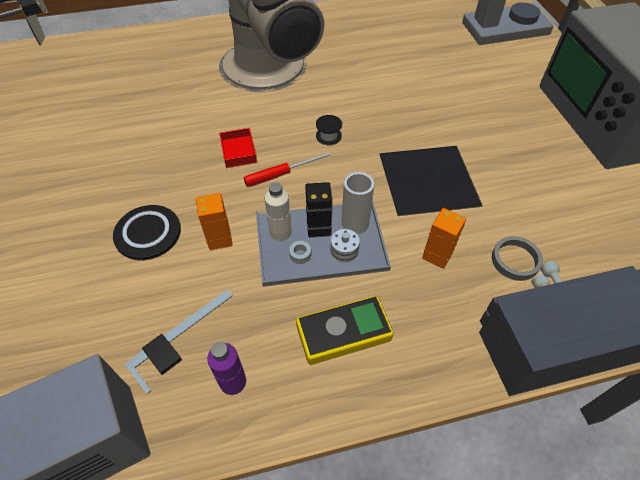

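Candidates in the top picture: tube (271,245). Black pack (319,248), not the orange ones at (193,180) and (441,259). White bottle (368,252), not the purple one at (442,85). Hub (298,211), not the collar at (348,217). Stand (514,288), mat (171,296). Next I overlay model outlines from the estimates on one close crop.

```bash
cat >> m.py <<'E'
import numpy as np
np.set_printoptions(precision=4,suppress=True)
def proj(P,c='top'):
    m=cams.camera_model(c);T=np.linalg.inv(m['pose']);P=np.atleast_2d(P)
    q=(P@T[:3,:3].T+T[:3,3])@m['camera_matrix'].T
    return q[:,:2]/q[:,2:]
def ray(u,v,z,c='top'):
    m=cams.camera_model(c);T=m['pose'];d=T[:3,:3]@np.linalg.solve(m['camera_matrix'],[u,v,1])
    return T[:3,3]+d*(z-T[2,3])/d[2]
def circ(x,y,z,r):
    a=np.linspace(0,2*np.pi,60);return np.c_[x+r*np.cos(a),y+r*np.sin(a),0*a+z]
def sq(x,y,z,hx,hy,w):
    p=np.array([[-hx,-hy],[hx,-hy],[hx,hy],[-hx,hy],[-hx,-hy]]);c,s=np.cos(w),np.sin(w)
    return np.c_[p@np.array([[c,s],[-s,c]])+[x,y],np.full(5,z)]
def overlay(im,L,box,k,f):
    x0,y0,x1,y1=box
    o=cv2.resize(cv2.cvtColor(im,cv2.COLOR_RGB2BGR)[y0:y1,x0:x1],None,fx=k,fy=k,interpolation=cv2.INTER_CUBIC)
    for P in L:
        q=((proj(P)-[x0,y0]+.5)*k).astype(np.int32);cv2.polylines(o,[q],False,(0,255,0),1)
    cv2.imwrite('pics/'+f,o)
E
python3 - <<'E'
from m import *
im=cv2.cvtColor(cv2.imread('pics/t0.png'),cv2.COLOR_BGR2RGB)
# bay corners from image
L=[circ(.570,.0875,.124,.028),circ(.561,-.063,.139,.012),circ(.561,-.063,.110,.022),sq(.566,.0128,.114,.023,.023,-.05),
circ(.6285,.048,.04,.027),circ(.6285,.048,.056,.007),circ(.620,-.0385,.024,.021),sq(.5975,.0095,.004,.085,.12,-.05)]
overlay(im,L,(240,170,400,295),5,'o1.png')
L=[sq(.493,.275,.005,.09,.09,-.05)]
a=im.copy()
# stand: dark disc & ring
g=cv2.cvtColor(a,cv2.COLOR_RGB2GRAY)
for nm,(x0,y0,x1,y1),t,z in(('disc',(465,240,565,335),50,.012),('mat',(105,230,235,360),30,.005)):
    s=g[y0:y1,x0:x1]; b=(s<t).astype(np.uint8)
    c=max(cv2.findContours(b,cv2.RETR_EXTERNAL,cv2.CHAIN_APPROX_NONE)[0],key=cv2.contourArea)
    P=np.array([ray(p[0][0]+x0,p[0][1]+y0,z)[:2] for p in c],np.float32)
    print(nm,cv2.minEnclosingCircle(P),cv2.minAreaRect(P))
s=g[265:312,490:540];v,u=np.nonzero(s>120);P=np.array([ray(a+490,b+265,.016)[:2] for a,b in zip(u,v)],np.float32)
print('ring',cv2.minEnclosingCircle(P),P.mean(0))
E
```

```text
disc ((0.4968474209308624, -0.3181774914264679), 0.062058161944150925) ((0.4989725947380066, -0.3426918387413025), (0.12375660985708237, 0.07297585159540176), 5.134537220001221)
mat ((0.4951934218406677, 0.27498504519462585), 0.1218133419752121) ((0.49455440044403076, 0.2752038538455963), (0.17432817816734314, 0.17395535111427307), 84.1402359008789)
ring ((0.4969156086444855, -0.3174574673175812), 0.04414025694131851) [ 0.4956 -0.3163]
```

View pics/o1.png

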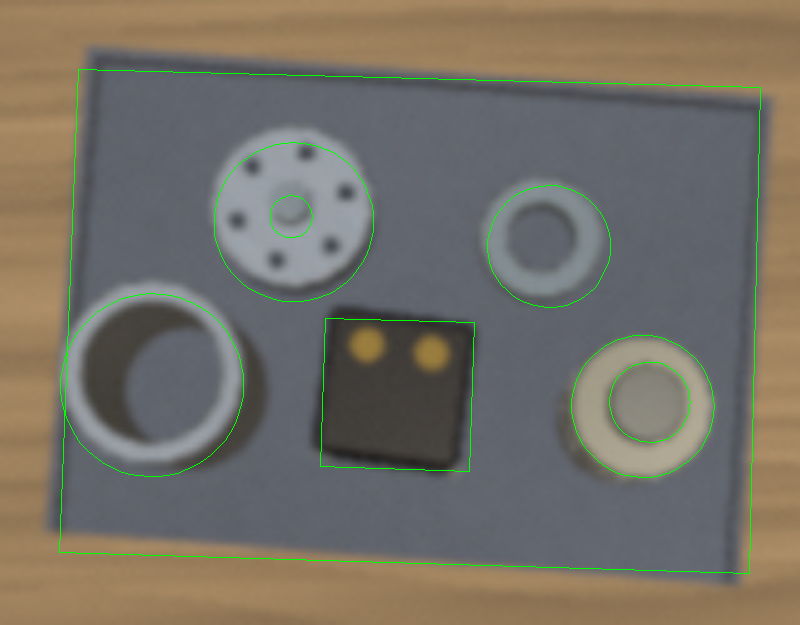

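The crop confirms tube, black pack, white bottle and hub. Refined positions: tube (.573,.087), pack (.568,.0135, yaw about -0.14), bottle (.561,-.063), hub (.633,.048).

```bash
cat > go.py <<'E'
import sys
from m import *
from scipy.spatial.transform import Rotation as R
s=observe();a=[float(v) for v in sys.argv[1:]]
r=R.from_euler('xyz',s['tool_rot']).as_matrix()
d=r.T@(np.array(a[:3])+[0,0,.159]-s['tool_pos'])/.4
yaw=a[3] if len(a)>3 else 1.44
t=-((yaw-s['tool_rot'][2]+np.pi)%(2*np.pi)-np.pi)/np.pi
print('shift',d.round(4),'turn',round(t,4),'grip z',round(s['tool_pos'][2]-.159,4),'t',round(s['time'],2))
E
python3 go.py .573 .087 .20
```

```text
shift [ 1.4247 -1.0487  0.1142] turn -0.3521 grip z 0.2457 t 1.1
```

Out of the ±1 range, so half first.

```bash
python3 -m jog '[[[0.8,-0.6,0.06],-0.352,0.1],[[0.8,-0.6,0.06],-0.352,0.1],[[0.8,-0.6,0.06],-0.352,0.1],[[0.8,-0.6,0.06],-0.352,0.1],[[0.8,-0.6,0.06],-0.352,0.1],[[0.8,-0.6,0.06],-0.352,0.1],[[0.8,-0.6,0.06],-0.352,0.1],[[0.8,-0.6,0.06],-0.352,0.1],[[0.8,-0.6,0.06],-0.352,0.1]]' 30; python3 go.py .573 .087 .20
```

```text
time: 2.22
tool_pos: [0.3955, -0.1649, 0.3808]
tool_rot: [3.142, 0.001, 1.44]
contact_force: [-0.8, -0.2, -0.3]
opening: 0.0825
grip_force: 0.0
shift [0.6825 0.3575 0.0542] turn -0.0002 grip z 0.2218 t 2.23
```

```bash
python3 -m jog '[[[0.6825,0.3575,0.05],0,0.1],[[0.6825,0.3575,0.05],0,0.1],[[0.6825,0.3575,0.05],0,0.1],[[0.6825,0.3575,0.05],0,0.1],[[0.6825,0.3575,0.05],0,0.1],[[0.6825,0.3575,0.05],0,0.1],[[0.6825,0.3575,0.05],0,0.1],[[0.6825,0.3575,0.05],0,0.1]]'; python3 go.py .573 .087 .088
```

```text
time: 3.22
tool_pos: [0.5729, 0.0857, 0.361]
tool_rot: [3.142, 0.0, 1.437]
contact_force: [-0.4, -0.4, 0.1]
opening: 0.0825
grip_force: 0.0
shift [ 0.0034 -0.0001  0.285 ] turn -0.0009 grip z 0.202 t 3.23
```

```bash
python3 -m jog '[[[0.003,0,0.1],0,0.1],[[0.003,0,0.2],0,0.1],[[0.003,0,0.26],0,0.1],[[0.003,0,0.285],0,0.1],[[0.003,0,0.285],0,0.1],[[0.003,0,0.285],0,0.5],[[0.003,0,0.285],0,0.5],[[0.003,0,0.285],0,0.5],[[0.003,0,0.285],0,0.5],[[0.003,0,0.285],0,0.5],[[0.003,0,0.285],0,0.5]]' 30; python3 go.py .5005 .337 .130
```

```text
time: 4.6
tool_pos: [0.5734, 0.0888, 0.2473]
tool_rot: [3.141, -0.0, 1.44]
contact_force: [-1.8, -1.1, 5.7]
opening: 0.0566
grip_force: 30.0
shift [ 0.5913 -0.2617 -0.1045] turn -0.0001 grip z 0.0883 t 4.6
```

```bash
python3 -m jog '[[[0,0,-0.03],0,0.5],[[0,0,-0.08],0,0.5],[[0.03,-0.01,-0.105],0,0.5],[[0.1,-0.044,-0.105],0,0.5],[[0.18,-0.08,-0.105],0,0.5],[[0.26,-0.115,-0.105],0,0.5],[[0.34,-0.15,-0.105],0,0.5],[[0.42,-0.186,-0.105],0,0.5],[[0.5,-0.222,-0.105],0,0.5],[[0.56,-0.249,-0.105],0,0.5],[[0.591,-0.262,-0.105],0,0.5],[[0.591,-0.262,-0.105],0,0.5]]'; python3 go.py .5005 .337 .090
```

```text
time: 6.1
tool_pos: [0.4999, 0.3375, 0.2885]
tool_rot: [-3.141, 0.0, 1.441]
contact_force: [0.3, -0.7, -2.3]
opening: 0.0565
grip_force: 30.0
shift [-0.001   0.0017  0.0986] turn 0.0004 grip z 0.1295 t 6.1
```

Run:
```python
from m import *
pic('scene','s1.png')
```

```text
(no output)
```

View pics/s1.png

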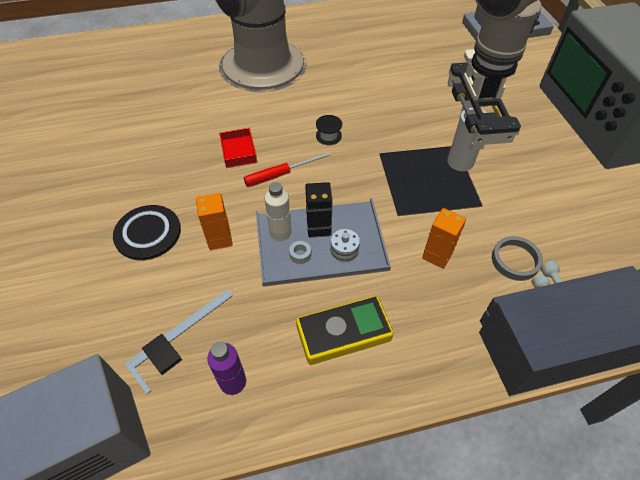

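The tube hangs upright over the mat, its base at about (462,165); the other things are untouched.

```bash
python3 -m jog '[[[-0.001,0.001,0.05],0,0.5],[[-0.001,0.001,0.085],0,0.5],[[-0.001,0.001,0.099],0,0.5],[[-0.001,0.001,0.1],0,0.5],[[-0.001,0.001,0.1],0,0.1],[[-0.001,0.001,0.1],0,0.1],[[-0.001,0.001,0.1],0,0.1],[[-0.001,0.001,0.1],0,0.1],[[-0.001,0.001,0],0,0.1],[[-0.001,0.001,-0.1],0,0.1],[[-0.001,0.001,-0.18],0,0.1],[[-0.001,0.001,-0.18],0,0.1]]'; python3 go.py .568 .0135 .2; python3 go.py .568 .0135 .088
```

```text
time: 7.65
tool_pos: [0.5011, 0.3366, 0.3637]
tool_rot: [3.136, -0.003, 1.44]
contact_force: [0.3, -0.2, -0.2]
opening: 0.0828
grip_force: 0.0
shift [-0.779   0.2714  0.0106] turn -0.0001 grip z 0.2047 t 7.65
shift [-0.78    0.2699  0.2906] turn -0.0001 grip z 0.2047 t 7.65
```

```bash
python3 -m jog '[[[-0.78,0.27,0.01],0,0.1],[[-0.78,0.27,0.01],0,0.1],[[-0.78,0.27,0.01],0,0.1],[[-0.78,0.27,0.01],0,0.1],[[-0.78,0.27,0.01],0,0.1],[[-0.78,0.27,0.01],0,0.1],[[-0.78,0.27,0.01],0,0.1]]'; python3 go.py .568 .0135 .088;  python3 - <<'E'
from m import *
pic('top','t1.png')
for n in ('tube','pack','bottle','hub'):
    print(n,[(np.round(d['position'],4).tolist(),round(d['confidence'],2)) for d in models.pinpoint(n,'top')])
E
```

```text
time: 8.52
tool_pos: [0.5669, 0.0122, 0.3558]
tool_rot: [-3.14, -0.0, 1.437]
contact_force: [-0.1, 0.1, -0.4]
opening: 0.0829
grip_force: 0.0
shift [0.0034 0.0027 0.2719] turn -0.0008 grip z 0.1968 t 8.53
tube [([0.497, 0.3371, 0.0082], 0.66), ([0.4997, -0.3198, -0.0001], 0.16)]
pack [([0.5467, -0.181, 0.0008], 0.92), ([0.6847, 0.2214, -0.0027], 0.69)]
bottle [([0.8345, -0.1969, 0.0008], 0.88)]
hub []
```

```bash
python3 -m jog '[[[0.003,0.003,0.1],0,0.1],[[0.003,0.003,0.2],0,0.1],[[0.003,0.003,0.25],0,0.1],[[0.003,0.003,0.272],0,0.1],[[0.003,0.003,0.272],0,0.1],[[0.003,0.003,0.272],0,0.6],[[0.003,0.003,0.272],0,0.6],[[0.003,0.003,0.272],0,0.6],[[0.003,0.003,0.272],0,0.6],[[0.003,0.003,0.272],0,0.6],[[0.003,0.003,0.272],0,0.6],[[0.003,0.003,0.272],0,0.6]]' 35; python3 go.py .4945 .275 .130
```

```text
time: 10.28
tool_pos: [0.5682, 0.014, 0.248]
tool_rot: [-3.141, 0.0, 1.44]
contact_force: [-3.4, 1.9, 3.3]
opening: 0.046
grip_force: 34.8
shift [ 0.6228 -0.2681 -0.1024] turn -0.0001 grip z 0.089 t 10.28
```

```bash
python3 -m jog '[[[0,0,-0.03],0,0.6],[[0,0,-0.08],0,0.6],[[0.03,-0.013,-0.103],0,0.6],[[0.1,-0.043,-0.103],0,0.6],[[0.19,-0.082,-0.103],0,0.6],[[0.28,-0.12,-0.103],0,0.6],[[0.37,-0.16,-0.103],0,0.6],[[0.46,-0.198,-0.103],0,0.6],[[0.54,-0.232,-0.103],0,0.6],[[0.6,-0.258,-0.103],0,0.6],[[0.623,-0.268,-0.103],0,0.6],[[0.623,-0.268,-0.103],0,0.6]]'; python3 go.py .4945 .275 .0905
```

```text
time: 11.78
tool_pos: [0.4942, 0.2754, 0.2889]
tool_rot: [-3.141, 0.001, 1.441]
contact_force: [-1.0, -0.3, -4.6]
opening: 0.0461
grip_force: 34.8
shift [-0.001   0.0008  0.0985] turn 0.0003 grip z 0.1299 t 11.78
```

```bash
python3 -m jog '[[[-0.001,0.001,0.05],0,0.6],[[-0.001,0.001,0.085],0,0.6],[[-0.001,0.001,0.098],0,0.6],[[-0.001,0.001,0.1],0,0.6],[[-0.001,0.001,0.1],0,0.1],[[-0.001,0.001,0.1],0,0.1],[[-0.001,0.001,0.1],0,0.1],[[-0.001,0.001,0.1],0,0.1],[[-0.001,0.001,0],0,0.1],[[-0.001,0.001,-0.1],0,0.1],[[-0.001,0.001,-0.18],0,0.1],[[-0.001,0.001,-0.18],0,0.1]]'; python3 go.py .561 -.063 .2
```

```text
time: 13.28
tool_pos: [0.4954, 0.2748, 0.3639]
tool_rot: [3.136, -0.003, 1.44]
contact_force: [0.7, 0.0, 0.3]
opening: 0.0826
grip_force: 0.0
shift [-0.8158  0.2729  0.0115] turn -0.0001 grip z 0.2049 t 13.28
```

```bash
python3 -m jog '[[[-0.815,0.272,0.01],0,0.15],[[-0.815,0.272,0.01],0,0.15],[[-0.815,0.272,0.01],0,0.15],[[-0.815,0.272,0.01],0,0.15],[[-0.815,0.272,0.01],0,0.15],[[-0.815,0.272,0.01],0,0.15],[[-0.815,0.272,0.01],0,0.15],[[-0.815,0.272,0.01],0,0.15]]'; python3 go.py .561 -.063 .097
```

```text
time: 14.28
tool_pos: [0.5599, -0.0623, 0.3562]
tool_rot: [-3.14, -0.001, 1.44]
contact_force: [-0.3, 0.3, 0.3]
opening: 0.078
grip_force: 0.0
shift [-0.0016  0.0033  0.2506] turn -0.0001 grip z 0.1972 t 14.28
```

```bash
python3 -m jog '[[[-0.001,0.002,0.1],0,0.15],[[-0.001,0.002,0.18],0,0.15],[[-0.001,0.002,0.23],0,0.15],[[-0.001,0.002,0.25],0,0.15],[[-0.001,0.002,0.25],0,0.15],[[-0.001,0.002,0.25],0,0.6],[[-0.001,0.002,0.25],0,0.6],[[-0.001,0.002,0.25],0,0.6],[[-0.001,0.002,0.25],0,0.6],[[-0.001,0.002,0.25],0,0.6],[[-0.001,0.002,0.25],0,0.6],[[-0.001,0.002,0.25],0,0.6]]' 30; python3 go.py .4885 .215 .138
```

```text
time: 15.78
tool_pos: [0.561, -0.0634, 0.2573]
tool_rot: [3.141, 0.0, 1.44]
contact_force: [-0.6, 0.3, 2.6]
opening: 0.043
grip_force: 29.9
shift [ 0.6663 -0.2707 -0.0994] turn -0.0001 grip z 0.0983 t 15.78
```

```bash
python3 -m jog '[[[0,0,-0.03],0,0.6],[[0,0,-0.08],0,0.6],[[0.03,-0.012,-0.1],0,0.6],[[0.1,-0.041,-0.1],0,0.6],[[0.19,-0.077,-0.1],0,0.6],[[0.28,-0.114,-0.1],0,0.6],[[0.38,-0.154,-0.1],0,0.6],[[0.48,-0.195,-0.1],0,0.6],[[0.57,-0.231,-0.1],0,0.6],[[0.64,-0.26,-0.1],0,0.6],[[0.666,-0.271,-0.1],0,0.6],[[0.666,-0.271,-0.1],0,0.6]]'; python3 go.py .4885 .215 .0995; python3 -c "
from m import *
pic('scene','s2.png')"
```

```text
time: 17.27
tool_pos: [0.4879, 0.2154, 0.297]
tool_rot: [-3.141, 0.0, 1.441]
contact_force: [-0.5, -0.5, -1.2]
opening: 0.0432
grip_force: 29.9
shift [-0.0009  0.0016  0.0962] turn 0.0004 grip z 0.138 t 17.27
```

View pics/s2.png

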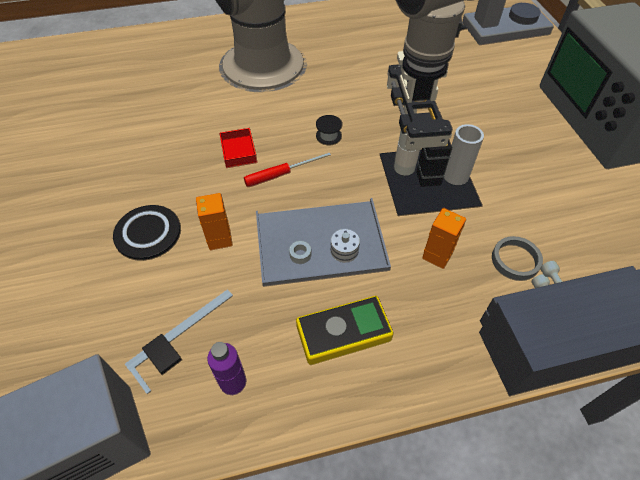

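The bottle hangs at about (407,165) over the mat. Tube (463,155) and pack (432,165) stand there, and hub (345,243) and collar (300,251) are undisturbed.

```bash
python3 -m jog '[[[-0.001,0.001,0.05],0,0.6],[[-0.001,0.001,0.085],0,0.6],[[-0.001,0.001,0.096],0,0.6],[[-0.001,0.001,0.098],0,0.6],[[-0.001,0.001,0.098],0,0.1],[[-0.001,0.001,0.098],0,0.1],[[-0.001,0.001,0.098],0,0.1],[[-0.001,0.001,0.098],0,0.1],[[-0.001,0.001,0],0,0.1],[[-0.001,0.001,-0.1],0,0.1],[[-0.001,0.001,-0.18],0,0.1],[[-0.001,0.001,-0.18],0,0.1]]'; python3 go.py .56 .05 .2 0.0
```

```text
time: 18.82
tool_pos: [0.4891, 0.2146, 0.3717]
tool_rot: [3.136, -0.002, 1.44]
contact_force: [-0.2, -0.1, 0.2]
opening: 0.0824
grip_force: 0.0
shift [-0.385   0.2293  0.032 ] turn 0.4583 grip z 0.2127 t 18.82
```

Run:
```python
from m import *
im=pic('top','t2.png')
for n in ('tube','pack','bottle','hub','stand'):
    print(n,[(np.round(d['position'],4).tolist(),round(d['confidence'],2)) for d in models.pinpoint(n,'top')])
L=[circ(.6325,.0483,.04,.027),circ(.6325,.0483,.056,.007),circ(.6227,-.0365,.024,.021)]
overlay(im,L,(250,175,410,295),5,'o2.png')
L=[circ(.497,-.3175,.012,.065),circ(.497,-.3175,.016,.045),circ(.497,-.3175,.016,.037)]
overlay(im,L,(460,235,570,340),5,'o3.png')
a=cv2.imread('pics/o2.png');b=cv2.imread('pics/o3.png')
a=cv2.resize(a,None,fx=.55,fy=.55);b=cv2.resize(b,None,fx=.6,fy=.6)
h=max(a.shape[0],b.shape[0]);c=np.zeros((h,a.shape[1]+b.shape[1],3),np.uint8);c[:a.shape[0],:a.shape[1]]=a;c[:b.shape[0],a.shape[1]:]=b
cv2.imwrite('pics/o4.png',c);print(c.shape)
```

```text
tube []
pack [([0.5462, -0.1802, 0.0008], 0.96), ([0.686, 0.2205, -0.0014], 0.91), ([0.4972, 0.27, 0.0058], 0.71)]
bottle [([0.4902, 0.2167, 0.005], 0.69)]
hub [([0.6273, 0.0499, 0.0067], 0.73)]
stand [([0.4972, -0.3191, -0.0011], 0.77)]
(330, 770, 3)
```

View pics/o4.png

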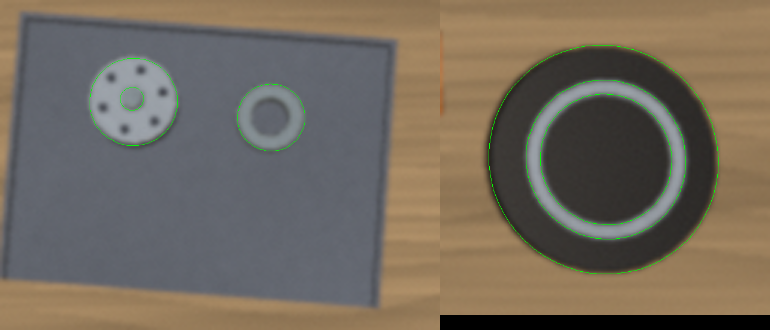

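Hub (132,100 in the crop) fits (.6325,.0483) and the stand ring fits (.497,-.3175).

```bash
python3 go.py .6325 .0483 .2 -0.1
```

```text
shift [-0.3646  0.4112  0.0217] turn 0.4901 grip z 0.2089 t 19.12
```

```bash
python3 -m jog '[[[-0.365,0.411,0.02],0.49,0.15],[[-0.365,0.411,0.02],0.49,0.15],[[-0.365,0.411,0.02],0.49,0.15],[[-0.365,0.411,0.02],0.49,0.15],[[-0.365,0.411,0.02],0.49,0.15],[[-0.365,0.411,0.02],0.49,0.15],[[-0.365,0.411,0.02],0.49,0.15],[[-0.365,0.411,0.02],0.49,0.15],[[-0.365,0.411,0.02],0.49,0.15],[[-0.365,0.411,0.02],0.49,0.15],[[-0.365,0.411,0.02],0.49,0.15]]'; python3 go.py .6325 .0483 .033 -0.1
```

```text
time: 20.5
tool_pos: [0.6326, 0.0482, 0.3605]
tool_rot: [3.141, 0.001, -0.099]
contact_force: [0.2, 0.1, -0.2]
opening: 0.0785
grip_force: 0.0
shift [ 0.0001 -0.0003  0.4214] turn 0.0004 grip z 0.2015 t 20.5
```

```bash
python3 -m jog '[[[0,0,0.12],0,0.15],[[0,0,0.24],0,0.15],[[0,0,0.34],0,0.15],[[0,0,0.4],0,0.15],[[0,0,0.42],0,0.15],[[0,0,0.421],0,0.5],[[0,0,0.421],0,0.5],[[0,0,0.421],0,0.5],[[0,0,0.421],0,0.5],[[0,0,0.421],0,0.5],[[0,0,0.421],0,0.5],[[0,0,0.421],0,0.5]]' 35; python3 go.py .62 .0 .22 1.44;python3 go.py .497 -.3175 .20 1.44
```

```text
time: 22.0
tool_pos: [0.6329, 0.0482, 0.1939]
tool_rot: [-3.142, -0.002, -0.1]
contact_force: [-0.7, 0.8, 6.5]
opening: 0.0524
grip_force: 35.0
shift [-0.0192  0.1231 -0.4627] turn -0.4901 grip z 0.0349 t 22.0
shift [-0.2463  0.9435 -0.4132] turn -0.4901 grip z 0.0349 t 22.0
```

```bash
python3 -m jog '[[[0,0,-0.03],0,0.5],[[0,0,-0.1],0,0.5],[[0,0,-0.2],0,0.5],[[0,0,-0.3],0,0.5],[[0,0.03,-0.38],-0.05,0.5],[[-0.02,0.08,-0.43],-0.1,0.5],[[-0.04,0.16,-0.43],-0.15,0.5],[[-0.065,0.25,-0.43],-0.2,0.5],[[-0.09,0.34,-0.43],-0.25,0.5],[[-0.115,0.43,-0.43],-0.3,0.5],[[-0.14,0.52,-0.43],-0.35,0.5],[[-0.16,0.6,-0.43],-0.4,0.5]]'; python3 go.py .497 -.3175 .20 1.44
```

```text
time: 23.5
tool_pos: [0.5441, -0.1853, 0.3647]
tool_rot: [-3.141, 0.0, 1.162]
contact_force: [0.7, -0.4, -3.3]
opening: 0.0521
grip_force: 35.0
shift [-0.3501  0.0235  0.0143] turn -0.0886 grip z 0.2057 t 23.5
```

```bash
python3 -m jog '[[[-0.09,0.006,0],-0.04,0.5],[[-0.18,0.012,0],-0.07,0.5],[[-0.26,0.018,0],-0.088,0.5],[[-0.32,0.022,0],-0.088,0.5],[[-0.35,0.0235,0],-0.088,0.5],[[-0.35,0.0235,0.05],-0.088,0.5],[[-0.35,0.0235,0.15],-0.088,0.5],[[-0.35,0.0235,0.25],-0.088,0.5],[[-0.35,0.0235,0.3],-0.088,0.5],[[-0.35,0.0235,0.3],-0.088,0.5]]'; python3 go.py .497 -.3175 .0435 1.44; python3 -c "
from m import *
pic('scene','s3.png')
im=cv2.imread('pics/s3.png')[120:320,60:330];cv2.imwrite('pics/s3c.png',cv2.resize(im,None,fx=2.5,fy=2.5))"
```

```text
time: 24.75
tool_pos: [0.4971, -0.3153, 0.2432]
tool_rot: [-3.138, -0.002, 1.434]
contact_force: [0.2, -0.2, -2.7]
opening: 0.0529
grip_force: 35.0
shift [-0.0056  0.0009  0.1016] turn -0.002 grip z 0.0842 t 24.75
```

View pics/s3c.png

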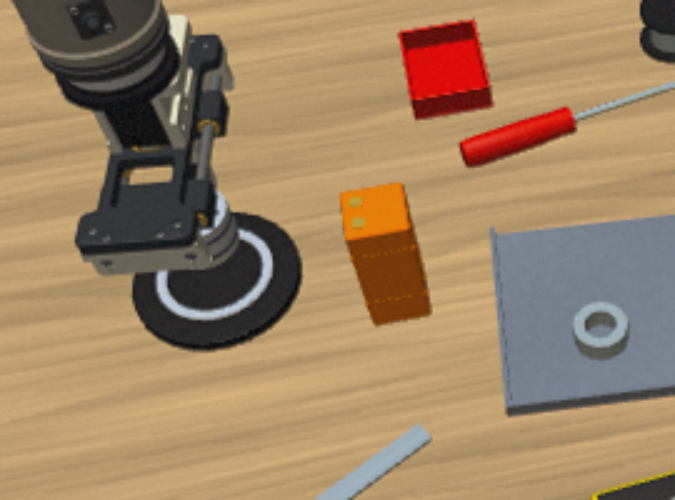

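The hub is held at about (220,235 in the crop), above the ring.

```bash
python3 -m jog '[[[-0.004,0,0.05],0,0.5],[[-0.004,0,0.08],0,0.5],[[-0.004,0,0.09],0,0.5],[[-0.004,0,0.09],0,0.5]]'; python3 go.py .497 -.3175 .043 1.44
```

```text
time: 25.3
tool_pos: [0.4972, -0.3178, 0.2091]
tool_rot: [3.141, 0.0, 1.433]
contact_force: [-0.4, 0.9, -3.7]
opening: 0.0523
grip_force: 35.0
shift [ 0.0006 -0.0007  0.0178] turn -0.0021 grip z 0.0501 t 25.3
```

```bash
python3 -m jog '[[[0,0,0.01],0,0.5],[[0,0,0.016],0,0.5],[[0,0,0.0185],0,0.5],[[0,0,0.0185],0,0.5]]';  python3 go.py .497 -.3175 .043 1.44
```

```text
time: 25.8
tool_pos: [0.4971, -0.3178, 0.2019]
tool_rot: [3.141, 0.0, 1.433]
contact_force: [-1.6, 1.6, 3.2]
opening: 0.0523
grip_force: 35.0
shift [ 0.0007 -0.0003 -0.0002] turn -0.0021 grip z 0.0429 t 25.8
```

Contact felt (+3 N), so it is seated. Release, rise, and get clear.

```bash
python3 -m jog '[[[0,0,0],0,0.2],[[0,0,0],0,0.2],[[0,0,0],0,0.2],[[0,0,0],0,0.2],[[0,0,-0.05],0,0.2],[[0,0,-0.15],0,0.2],[[0,0,-0.3],0,0.2],[[0,0,-0.42],0,0.2],[[0.3,0,-0.42],0,0.1],[[0.6,0,-0.42],0,0.1],[[0.6,0,-0.42],0,0.1],[[0.6,0,-0.42],0,0.1]]'
python3 - <<'E'
from m import *
im=pic('top','t3.png')
L=[circ(.497,-.3175,.016,.045),circ(.497,-.3175,.048,.027),circ(.497,-.3175,.064,.007)]
overlay(im,L,(460,235,570,340),5,'o5.png')
L=[circ(.501,.337,.125,.028),circ(.4885,.2145,.140,.012),circ(.4885,.2145,.111,.022),sq(.4945,.2748,.115,.023,.023,-.13),sq(.4945,.2752,.005,.09,.09,-.1)]
overlay(im,L,(105,225,235,355),4,'o6.png')
a=cv2.imread('pics/o5.png')
b=cv2.imread('pics/o6.png');a=cv2.resize(a[100:450],None,fx=.5,fy=.5);c=np.zeros((520,800,3),np.uint8);c[:a.shape[0],:a.shape[1]]=a;c[:,280:]=b
cv2.imwrite('pics/o7.png',c)
E
python3 go.py .4885 .2145 .2
```

```text
time: 27.3
tool_pos: [0.5299, -0.0778, 0.3695]
tool_rot: [3.141, -0.0, 1.434]
contact_force: [0.5, -0.0, 0.4]
opening: 0.0828
grip_force: 0.0
shift [ 0.6979 -0.199   0.0288] turn -0.001 grip z 0.2105 t 27.35
```

View pics/o7.png

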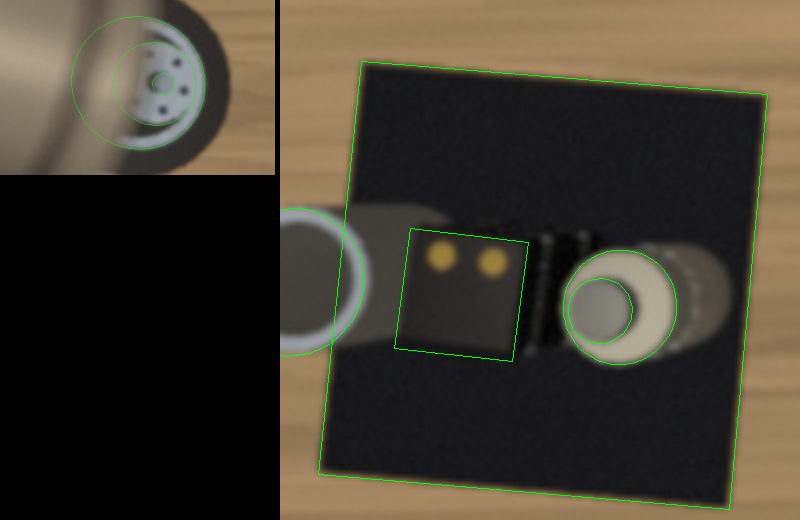

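Hub shaft at (162,83 in the crop) sits where predicted at the ring centre, and tube, pack and bottle stand upright where I placed them. Now bring the bottle back.

```bash
python3 -m jog '[[[0.698,-0.199,0],-0.002,0.15],[[0.698,-0.199,0],-0.002,0.15],[[0.698,-0.199,0],-0.002,0.15],[[0.698,-0.199,0],-0.002,0.15],[[0.698,-0.199,0],-0.002,0.15],[[0.698,-0.199,0],-0.002,0.15],[[0.698,-0.199,0],-0.002,0.15]]'; python3 go.py .4885 .2145 .099
```

```text
time: 28.22
tool_pos: [0.4895, 0.2069, 0.3692]
tool_rot: [-3.142, 0.001, 1.44]
contact_force: [-0.9, -1.2, 0.7]
opening: 0.0777
grip_force: 0.0
shift [ 0.0186 -0.0049  0.2779] turn -0.0 grip z 0.2102 t 28.23
```

```bash
python3 -m jog '[[[0,0,0],0,0.15],[[0,0,0],0,0.15]]'; python3 go.py .4885 .2145 .099
```

```text
time: 28.48
tool_pos: [0.4897, 0.2064, 0.3693]
tool_rot: [3.142, 0.0, 1.438]
contact_force: [0.6, 0.0, 1.8]
opening: 0.078
grip_force: 0.0
shift [ 0.0197 -0.0057  0.2783] turn -0.0007 grip z 0.2103 t 28.48
```

```bash
python3 -m jog '[[[0.0197,-0.0057,0.08],0,0.15],[[0.0197,-0.0057,0.17],0,0.15],[[0.0197,-0.0057,0.24],0,0.15],[[0.0197,-0.0057,0.278],0,0.15],[[0.0197,-0.0057,0.278],0,0.15],[[0.0197,-0.0057,0.278],0,0.6],[[0.0197,-0.0057,0.278],0,0.6],[[0.0197,-0.0057,0.278],0,0.6],[[0.0197,-0.0057,0.278],0,0.6],[[0.0197,-0.0057,0.278],0,0.6],[[0.0197,-0.0057,0.278],0,0.6],[[0.0197,-0.0057,0.278],0,0.6]]' 30; python3 go.py .561 -.063 .139
```

```text
time: 29.98
tool_pos: [0.4882, 0.2156, 0.2584]
tool_rot: [3.141, -0.0, 1.44]
contact_force: [-0.4, 0.6, 4.6]
opening: 0.0432
grip_force: 30.0
shift [-0.6667  0.2716 -0.0989] turn -0.0001 grip z 0.0994 t 29.98
```

```bash
python3 -m jog '[[[0,0,-0.03],0,0.6],[[0,0,-0.08],0,0.6],[[-0.03,0.012,-0.1],0,0.6],[[-0.1,0.041,-0.1],0,0.6],[[-0.19,0.077,-0.1],0,0.6],[[-0.28,0.114,-0.1],0,0.6],[[-0.38,0.154,-0.1],0,0.6],[[-0.48,0.195,-0.1],0,0.6],[[-0.57,0.231,-0.1],0,0.6],[[-0.64,0.26,-0.1],0,0.6],[[-0.667,0.271,-0.1],0,0.6],[[-0.667,0.271,-0.1],0,0.6]]'; python3 go.py .561 -.0633 .0984
```

```text
time: 31.48
tool_pos: [0.5605, -0.0637, 0.2978]
tool_rot: [-3.141, -0.0, 1.438]
contact_force: [-0.6, 0.2, -2.4]
opening: 0.0432
grip_force: 30.0
shift [0.0011 0.0012 0.101 ] turn -0.0005 grip z 0.1388 t 31.48
```

```bash
python3 -m jog '[[[0.001,0.001,0.05],0,0.6],[[0.001,0.001,0.085],0,0.6],[[0.001,0.001,0.1],0,0.6],[[0.001,0.001,0.102],0,0.6],[[0.001,0.001,0.102],0,0.1],[[0.001,0.001,0.102],0,0.1],[[0.001,0.001,0.102],0,0.1],[[0.001,0.001,0.102],0,0.1],[[0.001,0.001,0],0,0.1],[[0.001,0.001,-0.1],0,0.1],[[0.001,0.001,-0.18],0,0.1],[[0.001,0.001,-0.18],0,0.1]]'; python3 go.py .4945 .2748 .2
```

```text
time: 32.98
tool_pos: [0.5616, -0.0629, 0.3729]
tool_rot: [3.136, 0.001, 1.44]
contact_force: [0.5, -1.0, 0.1]
opening: 0.0827
grip_force: 0.0
shift [ 0.815  -0.2769  0.0326] turn -0.0001 grip z 0.2139 t 32.98
```

```bash
python3 -m jog '[[[0.815,-0.277,0.03],0,0.1],[[0.815,-0.277,0.03],0,0.1],[[0.815,-0.277,0.03],0,0.1],[[0.815,-0.277,0.03],0,0.1],[[0.815,-0.277,0.03],0,0.1],[[0.815,-0.277,0.03],0,0.1],[[0.815,-0.277,0.03],0,0.1],[[0.815,-0.277,0.03],0,0.1],[[0.815,-0.277,0.03],0,0.1]]'; python3 go.py .4945 .2748 .089
```

```text
time: 34.1
tool_pos: [0.4943, 0.2737, 0.3578]
tool_rot: [-3.141, 0.001, 1.438]
contact_force: [0.6, -0.1, 0.3]
opening: 0.0826
grip_force: 0.0
shift [0.0029 0.0001 0.2745] turn -0.0007 grip z 0.1988 t 34.1
```

```bash
python3 -m jog '[[[0.003,0,0.08],0,0.1],[[0.003,0,0.17],0,0.1],[[0.003,0,0.24],0,0.1],[[0.003,0,0.2745],0,0.1],[[0.003,0,0.2745],0,0.1],[[0.003,0,0.2745],0,0.6],[[0.003,0,0.2745],0,0.6],[[0.003,0,0.2745],0,0.6],[[0.003,0,0.2745],0,0.6],[[0.003,0,0.2745],0,0.6],[[0.003,0,0.2745],0,0.6],[[0.003,0,0.2745],0,0.6]]' 35; python3 go.py .568 .0137 .130
```

```text
time: 35.6
tool_pos: [0.4943, 0.2762, 0.2486]
tool_rot: [3.141, -0.0, 1.44]
contact_force: [0.7, 0.4, 3.3]
opening: 0.0455
grip_force: 34.9
shift [-0.6264  0.2686 -0.101 ] turn -0.0001 grip z 0.0896 t 35.6
```

```bash
python3 -m jog '[[[0,0,-0.03],0,0.6],[[0,0,-0.08],0,0.6],[[-0.03,0.013,-0.101],0,0.6],[[-0.1,0.043,-0.101],0,0.6],[[-0.19,0.082,-0.101],0,0.6],[[-0.28,0.12,-0.101],0,0.6],[[-0.37,0.16,-0.101],0,0.6],[[-0.46,0.198,-0.101],0,0.6],[[-0.54,0.232,-0.101],0,0.6],[[-0.6,0.258,-0.101],0,0.6],[[-0.6255,0.2685,-0.101],0,0.6],[[-0.6255,0.2685,-0.101],0,0.6]]'; python3 go.py .568 .0137 .0886
```

```text
time: 37.1
tool_pos: [0.5676, 0.0134, 0.2884]
tool_rot: [-3.141, -0.0, 1.438]
contact_force: [-0.9, -0.3, -4.6]
opening: 0.0458
grip_force: 34.9
shift [0.0009 0.0009 0.102 ] turn -0.0006 grip z 0.1294 t 37.1
```

```bash
python3 -m jog '[[[0.001,0.001,0.05],0,0.6],[[0.001,0.001,0.085],0,0.6],[[0.001,0.001,0.101],0,0.6],[[0.001,0.001,0.1035],0,0.6],[[0.001,0.001,0.1035],0,0.1],[[0.001,0.001,0.1035],0,0.1],[[0.001,0.001,0.1035],0,0.1],[[0.001,0.001,0.1035],0,0.1],[[0.001,0.001,0],0,0.1],[[0.001,0.001,-0.1],0,0.1],[[0.001,0.001,-0.18],0,0.1],[[0.001,0.001,-0.18],0,0.1]]'; python3 go.py .501 .3368 .2
```

```text
time: 38.6
tool_pos: [0.5688, 0.0143, 0.3635]
tool_rot: [3.136, -0.0, 1.44]
contact_force: [-0.5, -0.5, 0.2]
opening: 0.0829
grip_force: 0.0
shift [ 0.7771 -0.2734  0.0098] turn -0.0001 grip z 0.2045 t 38.6
```

```bash
python3 -m jog '[[[0.777,-0.2735,0.01],0,0.1],[[0.777,-0.2735,0.01],0,0.1],[[0.777,-0.2735,0.01],0,0.1],[[0.777,-0.2735,0.01],0,0.1],[[0.777,-0.2735,0.01],0,0.1],[[0.777,-0.2735,0.01],0,0.1],[[0.777,-0.2735,0.01],0,0.1],[[0.777,-0.2735,0.01],0,0.1],[[0.777,-0.2735,0.01],0,0.1]]'; python3 go.py .501 .3368 .089
```

```text
time: 39.72
tool_pos: [0.5012, 0.3352, 0.3567]
tool_rot: [3.142, 0.0, 1.437]
contact_force: [0.6, 0.1, -0.5]
opening: 0.082
grip_force: 0.0
shift [ 0.004  -0.001   0.2717] turn -0.0008 grip z 0.1977 t 39.73
```

```bash
python3 -m jog '[[[0.003,-0.001,0.08],0,0.1],[[0.003,-0.001,0.17],0,0.1],[[0.003,-0.001,0.24],0,0.1],[[0.003,-0.001,0.2715],0,0.1],[[0.003,-0.001,0.2715],0,0.1],[[0.003,-0.001,0.2715],0,0.5],[[0.003,-0.001,0.2715],0,0.5],[[0.003,-0.001,0.2715],0,0.5],[[0.003,-0.001,0.2715],0,0.5],[[0.003,-0.001,0.2715],0,0.5],[[0.003,-0.001,0.2715],0,0.5]]' 30; python3 go.py .5732 .0882 .130
```

```text
time: 41.1
tool_pos: [0.5005, 0.3381, 0.2488]
tool_rot: [3.14, -0.001, 1.44]
contact_force: [-0.1, -0.9, 5.1]
opening: 0.0562
grip_force: 30.0
shift [-0.5956  0.262  -0.1006] turn -0.0001 grip z 0.0898 t 41.1
```

```bash
python3 -m jog '[[[0,0,-0.03],0,0.5],[[0,0,-0.08],0,0.5],[[-0.03,0.013,-0.101],0,0.5],[[-0.1,0.044,-0.101],0,0.5],[[-0.18,0.079,-0.101],0,0.5],[[-0.26,0.114,-0.101],0,0.5],[[-0.34,0.15,-0.101],0,0.5],[[-0.42,0.185,-0.101],0,0.5],[[-0.5,0.22,-0.101],0,0.5],[[-0.57,0.251,-0.101],0,0.5],[[-0.595,0.262,-0.101],0,0.5],[[-0.595,0.262,-0.101],0,0.5]]'; python3 go.py .5732 .0882 .0888
```

```text
time: 42.6
tool_pos: [0.5729, 0.0877, 0.2882]
tool_rot: [-3.141, 0.0, 1.438]
contact_force: [0.1, 0.6, -3.6]
opening: 0.0568
grip_force: 30.0
shift [0.0014 0.0007 0.101 ] turn -0.0006 grip z 0.1292 t 42.6
```

```bash
python3 -m jog '[[[0.001,0.001,0.05],0,0.5],[[0.001,0.001,0.085],0,0.5],[[0.001,0.001,0.1],0,0.5],[[0.001,0.001,0.102],0,0.5],[[0.001,0.001,0.102],0,0.1],[[0.001,0.001,0.102],0,0.1],[[0.001,0.001,0.102],0,0.1],[[0.001,0.001,0.102],0,0.1],[[0.001,0.001,0],0,0.1],[[0.001,0.001,-0.1],0,0.1],[[0.001,0.001,-0.2],0,0.1],[[0.001,0.001,-0.2],0,0.1]]'; python3 -m jog '[[[0.6,-0.5,-0.02],0,0.1],[[0.6,-0.5,-0.02],0,0.1],[[0.6,-0.5,-0.02],0,0.1],[[0.6,-0.5,-0.02],0,0.1],[[0.6,-0.5,-0.02],0,0.1],[[0.6,-0.5,-0.02],0,0.1],[[0.6,-0.5,-0.02],0,0.1]]'
python3 - <<'E'
from m import *
im=pic('top','t4.png')
L=[circ(.573,.0872,.124,.028),circ(.561,-.063,.139,.012),circ(.561,-.063,.110,.022),sq(.568,.0135,.114,.023,.023,-.13),
circ(.6227,-.0365,.024,.021),circ(.497,-.3175,.016,.037),circ(.497,-.3175,.048,.027)]
overlay(im,L,(240,170,560,335),2.5,'o8.png')
print(cams and observe()['time'])
E
```

```text
time: 44.1
tool_pos: [0.574, 0.0887, 0.3721]
tool_rot: [3.134, -0.001, 1.44]
contact_force: [0.2, 0.1, 0.3]
opening: 0.0827
grip_force: 0.0
time: 44.98
tool_pos: [0.4066, 0.3526, 0.3756]
tool_rot: [-3.141, 0.001, 1.44]
contact_force: [-0.6, -0.8, 0.5]
opening: 0.0827
grip_force: 0.0
45.025
```

View pics/o8.png

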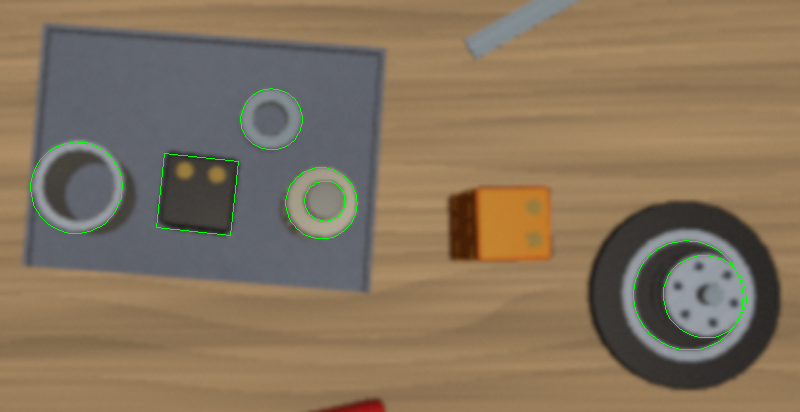

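Tube (77,187), pack (198,195), bottle (322,203) and collar (271,118) match their start outlines. The hub (704,295) matches its outline, seated in the ring.

```bash
python3 -c "
from cell import robot
print(robot.hand_in())"
```

```text
the job is handed in; nothing more can be done
None
```

I handed the job in at about 45 s: the hub is in the stand's ring, the tube, bottle and pack are back on their starting spots in the bay, and nothing was knocked over; the hand-in call returned no verdict.

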